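# File the sorted tick vials into their colour-coded trays

### The arm

A 6-joint arm with a two-finger parallel gripper is mounted at the origin on the work surface. World frame = base frame: x ahead of the robot, y to its left, z up, the work surface at z = 0. Lengths are in mm, angles in rad, forces in N, time in s.
With the tool pointing down it reaches from about 275 to 975 mm from the base axis. Payload 8.4 kg.
Tool frame: the origin (TCP) lies at the very end of the fingers, on their centre line; the grasp point (between the pads) lies 19 mm behind it; z points along the fingers, y is the line along which they close (so a half turn about z gives the same grasp; the last joint's range is limited). The gripper opens to 92 mm and grips with 3 to 60 N. Pads are 20 mm wide; open, the fingers measure 128 mm over their backs; the gripper's body (75 mm by 189 mm) begins 69 mm behind the grasp point.
Start: joints at [1.308, 0.353, 1.633, -0, 1.155, -0.002], TCP at [161.157, 603.868, 214.583] pointing down, gripper open.
Joint ranges: [-2.63, 2.63], [-0.92, 2.1], [0.06, 2.66], [-1.3, 4.44], [0, 2.69], [-3.02, 3.02]. Speed limits (rad/s): [2.22, 2.22, 2.79, 3.14, 3.14, 3.14].

### API

Orientations are given as a rotation vector (axis times angle).
In Python, from plant import bot gives the robot as it stands. The module is installed in compiled form; this text tells all that it offers.
- The arm moves only by the shell command python3 -m crank 'ROWS' [FORCE]. ROWS is JSON, a list that holds one entry, the list of rows, each a list of 7 numbers: the turn, a rotation vector about the tool's x, y, z in units of 0.5 rad (1.0 is 0.5 rad), then the shift along the tool's x, y, z in units of 40 mm (1.0 is 40 mm), then the opening, from 0 (shut) to 1 (fully open). In form: [[[rx, ry, rz, dx, dy, dz, gripper], ...]]. A call has 1 to 12 rows; each row shifts and turns the commanded pose from where the row before left it, along the tool's axes as they then stand; what a row does not reach is not made up. A row lasts 1/12 s, in which the tool goes at most 41.7 mm and 7.16 degrees, less where a joint would pass 70% of its speed; a pose out of reach is approached as far as the arm can. A call with a number of a shift or a turn outside -1 to 1 is refused whole. A call with a gripper value outside its range is refused whole. The fingers move at their own pace and stop on an object; FORCE is the grip in N (left out, the last holds). Time passes only in rows, so rows that do not move let the fingers close. It gives the time, the measured TCP pose, the force, the opening and the grip force at its end, in the units of the state.
- bot.get_state(): the state, without advancing time (a new reading comes with each control period).
- bot.camera(name): name is "scene" or "side" or "wrist"; returns (picture, depth): 400x640x3 uint8, red, green, blue; 400x640 float32, mm along the optical axis (not along the pixel's ray), 0 where there is no reading.
- bot.camera_info(name): a dict with "camera_matrix" (3x3 intrinsics, pixels), "D" ([k1, k2, p1, p2, k3] as OpenCV has them; the pictures are not rectified), "xyz" and "attitude" of the camera in the world; the wrist camera has in their place "tool_from_camera" (4x4, takes a point from camera to tool coordinates, whose origin is the TCP and whose axes are the flange's). Camera axes: x right, y down, z forward; pixel columns grow to the right and rows downward; lengths in mm; the calibration is good to about 2 mm. A picture is of the moment at which its call begins: read the wrist's pose just before it. camera_info takes no time and is no camera call.
- bot.sign_off(): hands the job in; it is judged then, once.
The state is a dict: "time_s": time; "q": joint angles; "qd": joint speeds; "tau": joint torques, N m; "tool_pos": TCP position; "eef_rot": TCP orientation; "wrist_force": force on the tool from outside, world axes, zero at the start; "ft_torque": the same for the moment, N m; "opening": finger opening in mm; "grip_force": force on a finger pad.
Only numpy, scipy, OpenCV 4.12 (cv2) and the standard library are available. Lean on these libraries where they do the work, as an engineer would, in place of code of your own. Each camera call takes 0.05 s, during which the arm holds its last target. There are 200 camera calls.

### The job

The ticks have been identified under the microscope and the four vials with coloured caps can be filed: stand each one upright in the tray of the same colour as its cap, flat on the tray's floor. They are glass, so keep them upright and set them down rather than dropping them, and leave the two black-capped reference vials standing where they are.

Things in the scene. Friction and masses are not known exactly. Their poses are not given: they have to be found in the camera images.
- vial_red: upright clear glass specimen vial with a red screw cap and a white label band: 61 mm tall in all, glass 28 mm diameter from the foot to 40 mm up, then a neck, then the cap, 24 mm diameter, from 47 to 61 mm up. About 40 g. Origin: centre of its underside; z is its axis, up.
- vial_blue: upright clear glass specimen vial with a blue screw cap and a white label band: 61 mm tall in all, glass 28 mm diameter from the foot to 40 mm up, then a neck, then the cap, 24 mm diameter, from 47 to 61 mm up. About 40 g. Origin: centre of its underside; z is its axis, up.
- vial_green: upright clear glass specimen vial with a green screw cap and a white label band: 61 mm tall in all, glass 28 mm diameter from the foot to 40 mm up, then a neck, then the cap, 24 mm diameter, from 47 to 61 mm up. About 40 g. Origin: centre of its underside; z is its axis, up.
- vial_yellow: upright clear glass specimen vial with a yellow screw cap and a white label band: 61 mm tall in all, glass 28 mm diameter from the foot to 40 mm up, then a neck, then the cap, 24 mm diameter, from 47 to 61 mm up. About 40 g. Origin: centre of its underside; z is its axis, up.
- vial_black1: a reference vial, one of two alike: same glass vial and size as the others but with a black cap; it stands among them and stays there. Origin: centre of its underside; z up.
- vial_black2: a reference vial, one of two alike: same glass vial and size as the others but with a black cap; it stands among them and stays there. Origin: centre of its underside; z up.
- tray_red: low square open red plastic tray, fixed to the bench: 64 mm square outside, 58 mm square inside (walls 3 mm, a visible rim bead to 67 mm), wall top 20 mm above the bench, inner floor 3 mm above the bench. Origin: centre of its underside, on the bench; x and y run along its sides, z up.
- tray_blue: low square open blue plastic tray, fixed to the bench: 64 mm square outside, 58 mm square inside (walls 3 mm, a visible rim bead to 67 mm), wall top 20 mm above the bench, inner floor 3 mm above the bench. Origin: centre of its underside, on the bench; x and y run along its sides, z up.
- tray_green: low square open green plastic tray, fixed to the bench: 64 mm square outside, 58 mm square inside (walls 3 mm, a visible rim bead to 67 mm), wall top 20 mm above the bench, inner floor 3 mm above the bench. Origin: centre of its underside, on the bench; x and y run along its sides, z up.
- tray_yellow: low square open yellow plastic tray, fixed to the bench: 64 mm square outside, 58 mm square inside (walls 3 mm, a visible rim bead to 67 mm), wall top 20 mm above the bench, inner floor 3 mm above the bench. Origin: centre of its underside, on the bench; x and y run along its sides, z up.
There are look-alikes about, which are no part of the job. Leave any orange look-alike of the vial_blue alone.

How it is judged:
By the outcome, as a careful person would: the job done as asked, in the order asked, and still so for the second after the job is handed in, with the robot touching nothing.
It also fails if it takes over 99 s, if anything falls off the work surface, if the arm or the gripper's body presses on something with over 40 N, if the wrist force passes 120 N, or if a joint passes its speed limit or range.

## Working session

There is one attempt and no reset: what is moved stays moved. The work goes in short steps, Python scripts to look and compute and a shell command to move; the robot and the scene stay as the last step left them, time stands still between calls to the robot, and variables do not carry over. Pictures are saved under pics/ and viewed, at most 14 in all, crops included, and the job is handed in when it is done.

```bash
mkdir -p pics; ls
python3 - <<'E'
from plant import bot
import cv2
s=bot.get_state();print(s)
for n in("scene","side"):
    im,d=bot.camera(n);cv2.imwrite(f"pics/{n}0.png",im[:,:,::-1])
    import numpy as np;np.savez(f"{n}0.npz",im=im,d=d)
    print(n,bot.camera_info(n))
print(bot.camera_info("wrist"))
E
```

```text
pics
{'time_s': 0.0, 'q': array([ 1.30765315e+00,  3.53599066e-01,  1.63410540e+00, -1.18693505e-05,
        1.15520040e+00, -2.45942052e-03]), 'qd': array([ 0.00035742,  0.00062489, -0.00042361,  0.00132772,  0.00151014,
       -0.00074138]), 'tau': array([-3.77443866e-03, -5.93853199e+01, -3.34220552e+01,  6.96445419e-02,
        2.33828259e-02, -9.21557444e-05]), 'tool_pos': array([161.00360589, 603.41160841, 213.9066412 ]), 'eef_rot': array([-4.08293874e-01, -3.11478286e+00,  2.04522307e-03]), 'wrist_force': array([-0.16168662,  0.54587884,  0.63294051]), 'ft_torque': array([-0.00069357,  0.01077967, -0.00744109]), 'grip_force': 0.0, 'opening': 91.83518873701858}
scene {'camera_matrix': array([[385.34402844,   0.        , 324.48477176],
       [  0.        , 385.34402844, 201.34147536],
       [  0.        ,   0.        ,   1.        ]]), 'D': array([0.02495413, 0.        , 0.        , 0.        , 0.        ]), 'xyz': array([928.09205231, 421.76868953, 700.41861378]), 'attitude': array([-1.01118365, -2.54092294,  0.95173349])}
side {'camera_matrix': array([[363.46584809,   0.    
[... 233 characters left out ...]
-441.48404365,  482.19724662]), 'attitude': array([-2.30322005,  0.21260462, -0.09993564])}
{'camera_matrix': array([[302.06505086,   0.        , 318.38459785],
       [  0.        , 302.06505086, 197.10229274],
       [  0.        ,   0.        ,   1.        ]]), 'D': array([-0.0430788,  0.       ,  0.       ,  0.       ,  0.       ]), 'tool_from_camera': array([[ 2.65201030e-04, -9.70972487e-01, -2.39191052e-01,
         6.74628929e+01],
       [ 9.99999272e-01, -2.40244432e-05,  1.20626548e-03,
         9.04333170e-01],
       [-1.17699703e-03, -2.39191198e-01,  9.70971774e-01,
        -1.69939692e+02],
       [ 0.00000000e+00,  0.00000000e+00,  0.00000000e+00,
         1.00000000e+00]])}
```

View pics/scene0.png

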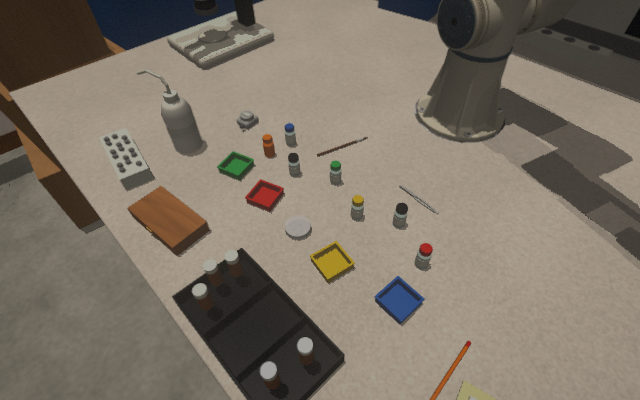

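View pics/side0.png

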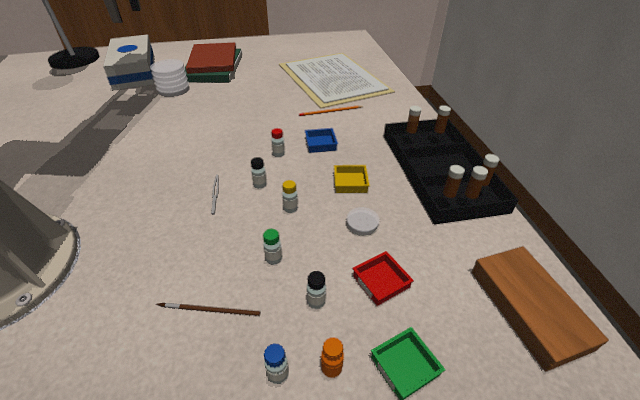

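Scene: coloured caps at blue (290,128), green (336,165), yellow (358,201), red (425,249), and black at (293,158) and (401,208). The orange decoy is at (268,139). Trays are at green (236,166), red (265,195), yellow (332,261), blue (399,299). The side view shows the same set, with caps at blue (275,355), green (271,237), yellow (289,187), red (277,133) and trays to their right.

```bash
cat > h.py <<'E'
import numpy as np,cv2
from scipy.spatial.transform import Rotation as R
from plant import bot
def rays(info,uv,T=None):
    n=cv2.undistortPoints(np.array(uv,float).reshape(-1,1,2),info["camera_matrix"],info["D"])[:,0]
    d=np.c_[n,np.ones(len(n))]
    if T is None: Rm=R.from_rotvec(info["attitude"]).as_matrix();o=np.array(info["xyz"])
    else: Rm=T[:3,:3];o=T[:3,3]
    return o,d@Rm.T
def plane(o,d,z): return o+d*((z-o[2])/d[:,2:])
def tri(o1,d1,o2,d2):
    A=np.c_[d1,-d2];s=np.linalg.lstsq(A,o2-o1,rcond=None)[0]
    p,q=o1+d1*s[0],o2+d2*s[1];return (p+q)/2,np.linalg.norm(p-q)
HUE={'red':[(0,5),(172,180)],'blue':[(105,125)],'green':[(50,80)],'yellow':[(20,32)],'orange':[(6,14)]}
def mask(im,c,seed,r):
    hsv=cv2.cvtColor(im,cv2.COLOR_RGB2HSV);m=np.zeros(im.shape[:2],np.uint8)
    if c=='black': m=cv2.inRange(hsv,(0,0,0),(180,255,55))
    else:
        for a,b in HUE[c]: m|=cv2.inRange(hsv,(a,110,40),(b,255,255))
    w=np.zeros_like(m);cv2.circle(w,seed,r,255,-1);m&=w
    n,l,st,ce=cv2.connectedComponentsWithStats(m);k=1+np.argmax(st[1:,4])
    return (l==k).astype(np.uint8),st[k]
E
cat > m.py <<'E'
from h import *
S={k:np.load(k+"0.npz") for k in("scene","side")};I={k:bot.camera_info(k) for k in S}
caps={'red':((425,249),(277,133)),'blue':((290,128),(275,355)),'green':((336,165),(271,237)),'yellow':((358,201),(289,187)),'black':((293,158),(316,279)),'black ':((401,208),(257,163)),'orange':((268,139),(333,347))}
tr={'red':((265,195),(382,277)),'blue':((399,299),(321,140)),'green':((236,166),(407,362)),'yellow':((332,261),(351,179))}
def go(c,seeds,z,r,tray):
    out=[];rr=[]
    for k,sd in zip(("scene","side"),seeds):
        m,st=mask(S[k]['im'],c.strip(),sd,r[k])
        cn=max(cv2.findContours(m,0,2)[0],key=cv2.contourArea);h=cv2.convexHull(cn)
        M=cv2.moments(h);uv=(M['m10']/M['m00'],M['m01']/M['m00'])
        o,d=rays(I[k],[uv]);rr.append((o,d[0]));p=plane(o,d,z)[0]
        e=''
        if tray:
            o,d=rays(I[k],h[:,0]);q=plane(o,d,20)[:,:2].astype(np.float32);b=cv2.minAreaRect(q);e=np.round(b[1]+(b[2],),1)
        out.append((p[:2].round(1),st[2:5],e))
    p,g=tri(*rr[0],*rr[1])
    print('tray' if tray else 'cap',c,'tri',p.round(1),'gap',round(g,1),*out)
for c,s in caps.items(): go(c,s,54,dict(scene=12,side=16),0)
for c,s in tr.items(): go(c,s,10,dict(scene=34,side=45),1)
E
python3 m.py
```

```text
cap red tri [492.9 240.1  54.3] gap 0.3 (array([492.8, 240. ]), array([ 13,  13, 130], dtype=int32), '') (array([492.8, 240.8]), array([11, 11, 97], dtype=int32), '')
cap blue tri [ 442.2 -246.5   57.7] gap 1.7 (array([ 440.3, -250.5]), array([ 8,  5, 34], dtype=int32), '') (array([ 441.4, -244.4]), array([ 21,  23, 378], dtype=int32), '')
cap green tri [454.1 -58.7  57.1] gap 0.2 (array([451.9, -61. ]), array([ 9,  6, 46], dtype=int32), '') (array([454. , -55.8]), array([ 16,  16, 197], dtype=int32), '')
cap yellow tri [497.3  57.5  54.6] gap 1.0 (array([497.4,  57.1]), array([ 12,  11, 101], dtype=int32), '') (array([496.9,  58.6]), array([ 13,  14, 156], dtype=int32), '')
cap black tri [ 510.  -148.9   54. ] gap 1.3 (array([ 510.6, -149.1]), array([ 9,  9, 71], dtype=int32), '') (array([ 509.4, -148.5]), array([ 17,  19, 261], dtype=int32), '')
cap black  tri [444.1 139.1  53.6] gap 0.8 (array([444.9, 139.2]), array([12, 11, 96], dtype=int32), '') (array([443.8, 138.9]), array([ 12,  12, 115], dtype=int32), '')
cap orange tri [ 513.4 -247.1   42.3] gap 2.7 (array([ 522.1, -235.6])
[... 306 characters left out ...]
2), array([74.8, 73.4, 20.1]))
tray blue tri [593.1 261.8  10.6] gap 2.7 (array([591.5, 262.1]), array([ 49,  46, 992], dtype=int32), array([68. , 67.4, 88.1])) (array([594.3, 261.5]), array([ 33,  24, 628], dtype=int32), array([90.5, 67.2, 87.3]))
tray green tri [ 606.4 -268.3   14.8] gap 2.6 (array([ 605.2, -273.9]), array([ 35,  24, 330], dtype=int32), array([66.8, 66.1, 19.2])) (array([ 606.7, -265.9]), array([  74,   73, 2879], dtype=int32), array([73. , 68.2, 18.5]))
tray yellow tri [628.5 111.8  10.1] gap 0.4 (array([628.3, 111.8]), array([  45,   42, 1075], dtype=int32), array([75. , 71.3, 80.4])) (array([628.7, 111.8]), array([ 36,  28, 934], dtype=int32), array([85.3, 68.7, 79.7]))
```

```bash
cat >> h.py <<'E'
def depthpts(k,im,d):
    I=bot.camera_info(k);v,u=np.mgrid[0:400,0:640];o,r=rays(I,np.c_[u.ravel(),v.ravel()]);return (o+r*d.reshape(-1,1)).reshape(400,640,3)
E
python3 - <<'E'
from h import *
f=np.load("scene0.npz");P=depthpts("scene",f['im'],f['d'])
for n,(x0,y0,x1,y1) in dict(bottle=(155,85,205,155),box=(100,128,150,188),wood=(128,185,210,250),amber=(190,250,240,300),amber2=(260,335,315,390),dish=(285,215,312,238)).items():
    q=P[y0:y1,x0:x1].reshape(-1,3);q=q[q[:,2]>8];print(n,np.percentile(q,[2,98],axis=0).round())
I=bot.camera_info("scene")
q=plane(*rays(I,[(187,150),(200,150),(175,145)]),0);print(q.round())
s=bot.get_state();print(R.from_rotvec(s['eef_rot']).as_matrix().round(3))
E
```

```text
bottle [[ 623. -441.   13.]
 [ 689. -395.  171.]]
box [[ 763. -570.   12.]
 [ 847. -381.   47.]]
wood [[ 774. -300.   12.]
 [ 873. -133.   37.]]
amber [[782. -29.  12.]
 [882.  42.  94.]]
amber2 [[793. 168.  11.]
 [878. 270.  95.]]
dish [[595. -32.  11.]
 [650.  23.  19.]]
[[ 665. -418.    0.]
 [ 640. -394.   -0.]
 [ 679. -459.    0.]]
[[-0.966  0.258 -0.   ]
 [ 0.258  0.966 -0.001]
 [ 0.    -0.001 -1.   ]]
```

```bash
python3 -m crank '[[[0,0,-0.174,0,0,0,0.6],[0,0,-0.174,0,0,0,0.6],[0,0,-0.174,0,0,0,0.6],[0,0,0,-0.6,-0.65,0,0.6],[0,0,0,-0.6,-0.65,0,0.6],[0,0,0,-0.6,-0.65,0,0.6],[0,0,0,-0.6,-0.65,0,0.6],[0,0,0,-0.6,-0.65,0,0.6],[0,0,0,-0.6,-0.65,0,0.6],[0,0,0,-0.6,-0.65,0,0.6],[0,0,0,-0.6,-0.65,0,0.6],[0,0,0,-0.6,-0.65,0,0.6]]]' 15
cat > w.py <<'E'
import sys
from h import *
# wrist look: cap centre by colour, ray cast onto z=61 top (and 54); prints moves to it
def pose():
    s=bot.get_state();T=np.eye(4);T[:3,:3]=R.from_rotvec(s['eef_rot']).as_matrix();T[:3,3]=s['tool_pos'];return s,T
if __name__=='__main__':
    c,X,Y,z=sys.argv[1],*map(float,sys.argv[2:5])
    s,T=pose();print('t',s['time_s'],'pos',s['tool_pos'].round(1),'open',round(s['opening'],1),'grip',round(s['grip_force'],1),'q',s['q'].round(2));print(T[:3,:3].round(3).tolist())
    if c!='-':
        I=bot.camera_info('wrist');im,d=bot.camera('wrist');cv2.imwrite(f"pics/w_{s['time_s']:.2f}.png",im[:,:,::-1])
        W=T@I['tool_from_camera'];pc=np.linalg.inv(W)@[X,Y,z,1]
        uv=cv2.projectPoints(pc[None,:3],np.zeros(3),np.zeros(3),I['camera_matrix'],I['D'])[0][0,0];print('expected px',uv.round())
        try:
            m,st=mask(im,c,tuple(int(v) for v in uv),40);h=cv2.convexHull(max(cv2.findContours(m,0,2)[0],key=cv2.contourArea))
            M=cv2.moments(h);cu=(M['m10']/M['m00'],M['m01']/M['m00']);o,dd=rays(I,[cu],W);p=plane(o,dd,z)[0];print('seen px',np.round(cu),'size',st[2:],'world',p.round(1));X,Y=p[:2]
        except Exception as e: print('none',e)
    dl=T[:3,:3].T@(np.array([X,Y,T[2,3]])-T[:3,3]);print('units to target xy',(dl/40).round(3))
E
python3 w.py - 493 240 54
```

```text
time_s: 1.1
tool_pos: [377.9, 368.4, 214.4]
eef_rot: [0.001, -3.141, 0.0]
wrist_force: [0.3, 0.6, 0.0]
opening: 55.4
grip_force: 0.0
t 1.1 pos [377.9 368.4 214.4] open 55.4 grip 0.0 q [ 0.77  0.2   1.84 -0.    1.1  -0.8 ]
[[-1.0, -0.0, -0.0], [-0.0, 1.0, -0.0], [0.0, -0.0, -1.0]]
units to target xy [-2.876 -3.21   0.   ]
```

```bash
python3 -m crank '[[[0,0,0,-0.575,-0.642,0.3,0.6],[0,0,0,-0.575,-0.642,0.3,0.6],[0,0,0,-0.575,-0.642,0.3,0.6],[0,0,0,-0.575,-0.642,0.3,0.6],[0,0,0,-0.575,-0.642,0.3,0.6],[0,0,0,0,0,0,0.6],[0,0,0,0,0,0,0.6]]]'
python3 w.py red 493 240 54
```

```text
time_s: 1.68
tool_pos: [492.5, 239.9, 153.6]
eef_rot: [-0.005, -3.14, 0.001]
wrist_force: [-0.9, -0.0, 0.6]
opening: 55.3
grip_force: 0.0
t 1.6833 pos [492.5 239.9 153.6] open 55.3 grip 0.0 q [ 0.45  0.3   1.86  0.    0.98 -1.12]
[[-1.0, 0.003, -0.002], [0.003, 1.0, -0.001], [0.002, -0.001, -1.0]]
expected px [317. 199.]
seen px [320. 198.] size [ 26  26 504] world [492.7 242.7  54. ]
units to target xy [-0.005  0.07  -0.   ]
```

```bash
python3 -m crank '[[[0,0,0,0,0.04,0.8,0.6],[0,0,0,0,0,0.8,0.6],[0,0,0,0,0,0.8,0.6],[0,0,0,0,0,0.4,0.6],[0,0,0,0,0,0.16,0.6],[0,0,0,0,0,0,0.6],[0,0,0,0,0,0,0],[0,0,0,0,0,0,0],[0,0,0,0,0,0,0],[0,0,0,0,0,0,0],[0,0,0,0,0,0,0],[0,0,0,0,0,0,0]]]' 15
```

```text
time_s: 2.73
tool_pos: [492.9, 243.3, 37.0]
eef_rot: [-0.0, 3.14, 0.001]
wrist_force: [0.2, -0.9, 6.7]
opening: 26.8
grip_force: 15.1
```

Run:
```python
from h import *
s=bot.get_state()
print(s['tool_pos'],s['opening'],s['grip_force'])
im,d=bot.camera('side');cv2.imwrite('pics/s1.png',cv2.resize(im[90:190,220:380,::-1],None,fx=4,fy=4))
```

```text
[492.87627906 243.30654691  37.02885817] 26.846536226694692 15.055095604620874
```

View pics/s1.png

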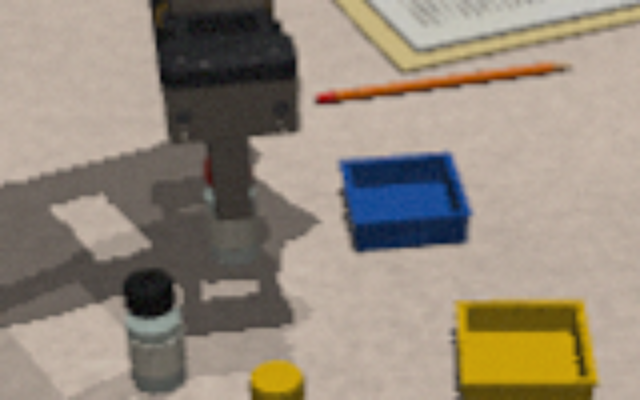

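The opening is 27 mm and there is a 6.7 N upward force, so the finger tips are on the glass shoulder (TCP below 40 mm). I'll open, rise 9 mm and re-grip on the cap only.

```bash
python3 -m crank '[[[0,0,0,0,0,0,0.5],[0,0,0,0,0,0,0.5],[0,0,0,0,0,0,0.5],[0,0,0,0,0,-0.11,0.5],[0,0,0,0,0,-0.11,0.5],[0,0,0,0,0,0,0],[0,0,0,0,0,0,0],[0,0,0,0,0,0,0],[0,0,0,0,0,0,0],[0,0,0,0,0,0,0]]]' 15
```

```text
time_s: 3.62
tool_pos: [492.2, 243.1, 44.9]
eef_rot: [0.0, -3.142, 0.0]
wrist_force: [1.0, -0.4, 0.5]
opening: 23.6
grip_force: 15.0
```

```bash
python3 -m crank '[[[0,0,0,0,0,-0.3,0],[0,0,0,0,0,-0.7,0],[0,0,0,0,0,-0.8,0],[0,0,0,0,0,-0.45,0],[0,0,0,-0.1,-0.3,0,0],[0,0,0,-0.2,-0.6,0,0],[0,0,0,-0.28,-0.85,0,0],[0,0,0,-0.28,-0.85,0,0],[0,0,0,-0.28,-0.85,0,0],[0,0,0,-0.28,-0.85,0,0],[0,0,0,-0.28,-0.85,0,0],[0,0,0,-0.28,-0.85,0,0]]]'
python3 w.py - 617 -133.5 54
```

```text
time_s: 4.62
tool_pos: [571.1, 0.8, 134.6]
eef_rot: [0.0, -3.141, 0.0]
wrist_force: [1.1, 0.6, 0.4]
opening: 23.3
grip_force: 15.0
t 4.6167 pos [571.1   0.8 134.6] open 23.3 grip 15.0 q [-0.    0.36  1.82 -0.    0.96 -1.57]
[[-1.0, -0.0, -0.001], [-0.0, 1.0, -0.0], [0.001, -0.0, -1.0]]
units to target xy [-1.146e+00 -3.358e+00 -1.000e-03]
```

```bash
python3 -m crank '[[[0,0,0,-0.29,-0.85,0,0],[0,0,0,-0.29,-0.85,0,0],[0,0,0,-0.27,-0.8,0,0],[0,0,0,-0.19,-0.55,0,0],[0,0,0,-0.11,-0.31,0,0],[0,0,0,0,0,0.6,0],[0,0,0,0,0,0.4,0],[0,0,0,0,0,0,0],[0,0,0,0,0,0,0]]]'
python3 w.py red 617 -133.5 20
cat > tv.py <<'E'
# current views: trays by full hull in scene/side + given picture crop
import sys
from h import *
k,x,y,w,h,f,name=sys.argv[1],*map(int,sys.argv[2:7]),sys.argv[7]
im,d=bot.camera(k);cv2.imwrite(f'pics/{name}.png',cv2.resize(im[y:y+h,x:x+w,::-1],None,fx=f,fy=f))
E
python3 tv.py side 260 200 200 150 4 s2
```

```text
time_s: 5.37
tool_pos: [616.3, -130.8, 94.1]
eef_rot: [0.001, -3.139, -0.001]
wrist_force: [0.4, 0.3, -0.4]
opening: 23.2
grip_force: 15.0
t 5.3667 pos [ 616.3 -130.8   94.1] open 23.2 grip 15.0 q [-0.21  0.49  1.72  0.    0.94 -1.78]
[[-1.0, -0.0, -0.003], [-0.0, 1.0, 0.001], [0.003, 0.001, -1.0]]
expected px [314. 206.]
seen px [314. 197.] size [  80   58 2965] world [ 609.4 -133.3   20. ]
units to target xy [ 0.173 -0.061  0.   ]
```

View pics/s2.png

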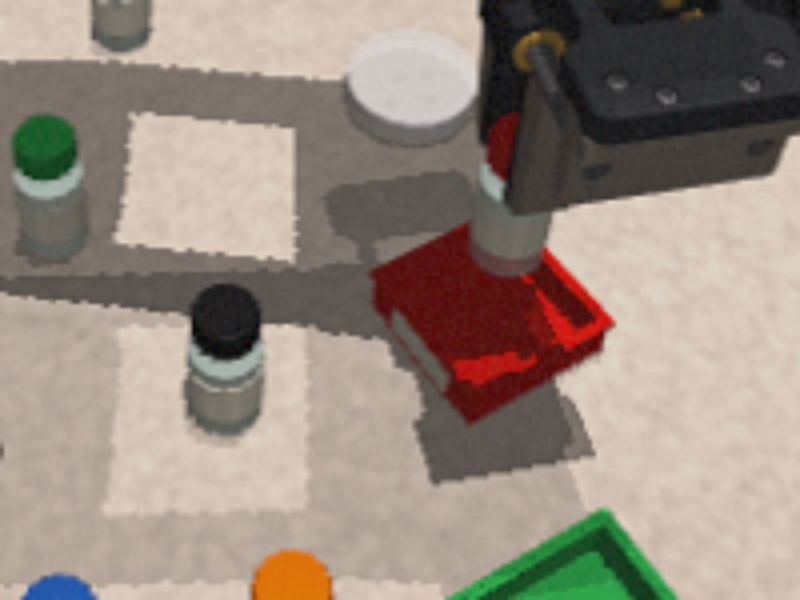

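The vial hangs upright over the red tray (foot at crop (510,262), tray centre about (490,320)). I'll lower it the remaining 46 mm.

```bash
python3 -m crank '[[[0,0,0,0,-0.06,0.4,0],[0,0,0,0,0,0.4,0],[0,0,0,0,0,0.2,0],[0,0,0,0,0,0.07,0],[0,0,0,0,0,0.04,0],[0,0,0,0,0,0.03,0],[0,0,0,0,0,0,0],[0,0,0,0,0,0,0]]]'
```

```text
time_s: 6.13
tool_pos: [618.0, -133.7, 50.1]
eef_rot: [-0.0, 3.141, -0.0]
wrist_force: [-0.6, -0.1, -0.4]
opening: 23.4
grip_force: 15.0
```

```bash
python3 -m crank '[[[0,0,0,0,0,0.025,0],[0,0,0,0,0,0,0],[0,0,0,0,0,0,0]]]'; python3 -m crank '[[[0,0,0,0,0,0.025,0],[0,0,0,0,0,0,0],[0,0,0,0,0,0,0]]]'
```

```text
time_s: 6.38
tool_pos: [617.6, -133.7, 48.6]
eef_rot: [-0.0, 3.141, -0.0]
wrist_force: [-1.0, 0.2, -1.5]
opening: 23.3
grip_force: 15.0
time_s: 6.63
tool_pos: [617.9, -133.8, 47.8]
eef_rot: [-0.0, 3.141, -0.0]
wrist_force: [0.2, -1.6, 4.7]
opening: 23.6
grip_force: 15.0
```

```bash
python3 -m crank '[[[0,0,0,0,0,0,0.5],[0,0,0,0,0,0,0.5],[0,0,0,0,0,0,0.5],[0,0,0,0,0,-0.4,0.5],[0,0,0,0,0,-0.95,0.5],[0,0,0,0,0,-0.95,0.6],[0,0,0,0.73,-0.47,0,0.6],[0,0,0,0.73,-0.47,0,0.6],[0,0,0,0.73,-0.47,0,0.6],[0,0,0,0.73,-0.47,0,0.6],[0,0,0,0.73,-0.47,0,0.6],[0,0,0,0.73,-0.47,0,0.6]]]'; python3 -m crank '[[[0,0,0,0,0,0,0.6],[0,0,0,0,0,0,0.6]]]';python3 w.py blue 442 -247 54; python3 tv.py side 260 200 200 150 4 s3
```

```text
time_s: 7.63
tool_pos: [440.7, -246.9, 139.3]
eef_rot: [0.001, -3.141, -0.0]
wrist_force: [0.1, -1.5, -0.3]
opening: 54.9
grip_force: 0.0
time_s: 7.8
tool_pos: [441.1, -247.2, 139.5]
eef_rot: [-0.004, -3.141, -0.0]
wrist_force: [0.5, 0.1, -0.3]
opening: 55.4
grip_force: 0.0
t 7.8 pos [ 441.1 -247.2  139.5] open 55.4 grip 0.0 q [-0.51  0.26  1.96  0.    0.93 -2.08]
[[-1.0, 0.003, -0.0], [0.003, 1.0, 0.0], [0.0, 0.0, -1.0]]
expected px [317. 203.]
seen px [322. 203.] size [ 27  27 555] world [ 442.2 -242.5   54. ]
units to target xy [-0.026  0.118  0.   ]
```

View pics/s3.png

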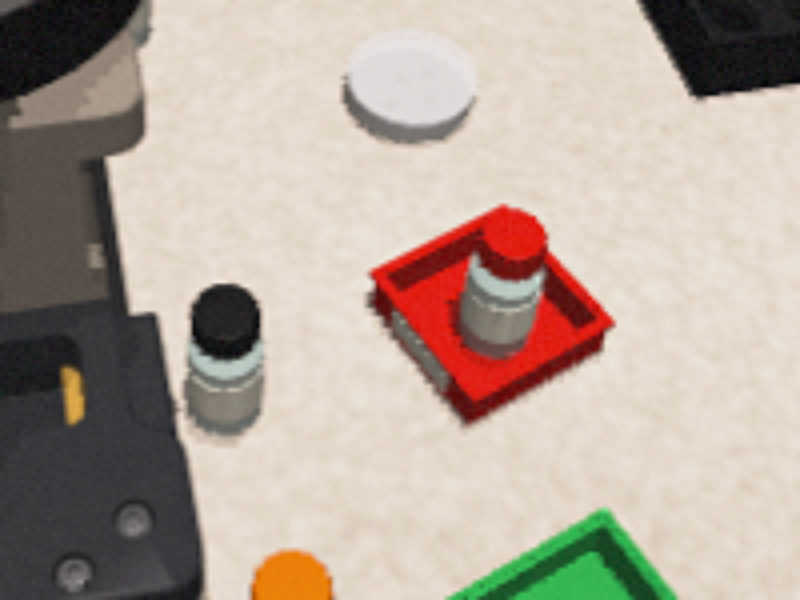

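The red vial stands upright in the red tray (foot at crop (497,345)). Next I'll grip blue, using the wrist measurement.

```bash
python3 -m crank '[[[0,0,0,-0.02,0.11,0.8,0.6],[0,0,0,0,0,0.8,0.6],[0,0,0,0,0,0.5,0.6],[0,0,0,0,0,0.26,0.6],[0,0,0,0,0,0,0.6],[0,0,0,0,0,0,0],[0,0,0,0,0,0,0],[0,0,0,0,0,0,0],[0,0,0,0,0,0,0],[0,0,0,0,0,0,0]]]'
```

```text
time_s: 8.73
tool_pos: [443.7, -242.4, 45.9]
eef_rot: [-0.0, 3.14, -0.001]
wrist_force: [-0.8, -0.5, -1.2]
opening: 24.1
grip_force: 1.5
```

```bash
python3 -m crank '[[[0,0,0,0,0,0,0],[0,0,0,0,0,0,0],[0,0,0,0,0,-0.3,0],[0,0,0,0,0,-0.7,0],[0,0,0,0,0,-0.8,0],[0,0,0,0,0,-0.45,0],[0,0,0,-0.09,0.3,0,0],[0,0,0,-0.18,0.6,0,0],[0,0,0,-0.27,0.9,0,0],[0,0,0,-0.27,0.9,0,0],[0,0,0,-0.27,0.9,0,0],[0,0,0,-0.27,0.9,0,0]]]'
python3 -m crank '[[[0,0,0,-0.27,0.9,0,0],[0,0,0,-0.27,0.9,0,0],[0,0,0,-0.27,0.9,0,0],[0,0,0,-0.27,0.9,0,0],[0,0,0,-0.27,0.9,0,0],[0,0,0,-0.27,0.9,0,0],[0,0,0,-0.27,0.9,0,0],[0,0,0,-0.2,0.7,0,0],[0,0,0,-0.1,0.3,0,0]]]'
python3 w.py - 593 262 10
```

```text
time_s: 9.73
tool_pos: [496.6, -59.9, 134.1]
eef_rot: [-0.001, -3.14, -0.0]
wrist_force: [0.7, -0.2, -0.2]
opening: 23.3
grip_force: 15.0
time_s: 10.48
tool_pos: [584.5, 233.9, 133.8]
eef_rot: [0.004, -3.141, -0.001]
wrist_force: [0.5, -0.4, 0.3]
opening: 23.3
grip_force: 15.0
t 10.4833 pos [584.5 233.9 133.8] open 23.3 grip 15.0 q [ 0.38  0.44  1.69  0.    1.01 -1.2 ]
[[-1.0, -0.002, -0.001], [-0.002, 1.0, 0.001], [0.001, 0.001, -1.0]]
units to target xy [-0.214  0.701  0.   ]
```

```bash
python3 -m crank '[[[0,0,0,-0.11,0.4,0.2,0],[0,0,0,-0.1,0.3,0.4,0],[0,0,0,0,0,0.5,0],[0,0,0,0,0,0.5,0],[0,0,0,0,0,0.3,0],[0,0,0,0,0,0.13,0],[0,0,0,0,0,0.05,0],[0,0,0,0,0,0,0],[0,0,0,0,0,0,0]]]'; python3 -m crank '[[[0,0,0,0,0,0.025,0],[0,0,0,0,0,0,0],[0,0,0,0,0,0,0]]]'; python3 tv.py side 260 90 160 100 4 s4
```

```text
time_s: 11.23
tool_pos: [593.6, 257.9, 52.6]
eef_rot: [0.0, 3.14, 0.001]
wrist_force: [-0.2, -0.6, -0.5]
opening: 23.4
grip_force: 15.0
time_s: 11.48
tool_pos: [593.4, 258.1, 51.5]
eef_rot: [-0.0, 3.141, 0.001]
wrist_force: [0.8, 0.2, 0.1]
opening: 23.3
grip_force: 15.0
```

View pics/s4.png

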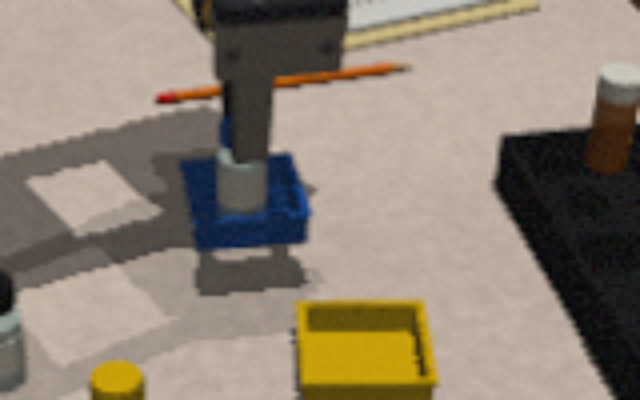

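Blue is inside the blue tray's walls (foot at crop (243,208)). I'll lower the last few mm until contact.

```bash
python3 -m crank '[[[0,0,0,0,0.08,0.06,0],[0,0,0,0,0,0,0],[0,0,0,0,0,0,0]]]'; python3 -m crank '[[[0,0,0,0,0,0.025,0],[0,0,0,0,0,0,0],[0,0,0,0,0,0,0]]]'
```

```text
time_s: 11.78
tool_pos: [593.4, 261.4, 48.8]
eef_rot: [-0.001, 3.141, 0.0]
wrist_force: [-0.2, -1.2, 4.6]
opening: 23.5
grip_force: 15.0
time_s: 12.03
tool_pos: [593.9, 261.4, 48.7]
eef_rot: [-0.001, 3.14, 0.001]
wrist_force: [-0.6, -2.9, 11.7]
opening: 23.3
grip_force: 15.0
```

```bash
python3 -m crank '[[[0,0,0,0,0,-0.025,0],[0,0,0,0,0,0,0.5],[0,0,0,0,0,0,0.5],[0,0,0,0,0,0,0.5],[0,0,0,0,0,-0.4,0.5],[0,0,0,0,0,-0.95,0.5],[0,0,0,0,0,-0.95,0.6],[0,0,0,0.4,-0.85,0,0.6],[0,0,0,0.4,-0.85,0,0.6],[0,0,0,0.4,-0.85,0,0.6],[0,0,0,0.4,-0.85,0,0.6],[0,0,0,0.4,-0.85,0,0.6]]]'; python3 -m crank '[[[0,0,0,0.4,-0.8,0,0.6],[0,0,0,0,0,0,0.6],[0,0,0,0,0,0,0.6]]]';python3 w.py yellow 497 58 54; python3 tv.py side 260 90 160 100 4 s5
```

```text
time_s: 13.03
tool_pos: [511.9, 90.0, 140.2]
eef_rot: [0.001, -3.142, 0.0]
wrist_force: [0.5, -0.5, 0.3]
opening: 55.2
grip_force: 0.0
time_s: 13.28
tool_pos: [496.4, 57.9, 140.4]
eef_rot: [-0.004, -3.141, -0.0]
wrist_force: [0.4, 0.1, 0.4]
opening: 55.2
grip_force: 0.0
t 13.2833 pos [496.4  57.9 140.4] open 55.2 grip 0.0 q [ 0.11  0.25  1.97  0.    0.92 -1.46]
[[-1.0, 0.003, -0.0], [0.003, 1.0, 0.0], [0.0, 0.0, -1.0]]
expected px [317. 202.]
seen px [320. 202.] size [ 27  27 563] world [497.1  60.8  54. ]
units to target xy [-0.016  0.073  0.   ]
```

View pics/s5.png

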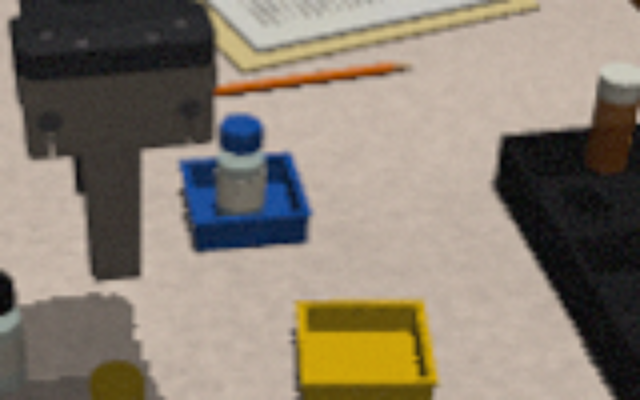

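Blue stands upright in the blue tray (243,205). Yellow is next.

```bash
python3 -m crank '[[[0,0,0,-0.02,0.07,0.8,0.6],[0,0,0,0,0,0.8,0.6],[0,0,0,0,0,0.5,0.6],[0,0,0,0,0,0.27,0.6],[0,0,0,0,0,0,0.6],[0,0,0,0,0,0,0],[0,0,0,0,0,0,0],[0,0,0,0,0,0,0],[0,0,0,0,0,0,0],[0,0,0,0,0,0,0],[0,0,0,0,0,0,0]]]'
```

```text
time_s: 14.3
tool_pos: [498.5, 62.0, 46.3]
eef_rot: [-0.0, 3.14, 0.0]
wrist_force: [0.6, -0.6, 4.3]
opening: 23.6
grip_force: 15.0
```

```bash
python3 -m crank '[[[0,0,0,0,0,-0.3,0],[0,0,0,0,0,-0.6,0],[0,0,0,0,0,-0.5,0],[0,0,0,0,0,-0.2,0],[0,0,0,-0.3,0.11,0,0],[0,0,0,-0.6,0.23,0,0],[0,0,0,-0.7,0.27,0,0],[0,0,0,-0.7,0.27,0,0],[0,0,0,-0.6,0.23,0,0],[0,0,0,-0.35,0.14,0,0],[0,0,0,0,0,0.3,0],[0,0,0,0,0,0.5,0]]]'
python3 -m crank '[[[0,0,0,0,0,0.4,0],[0,0,0,0,0,0.2,0],[0,0,0,0,0,0,0],[0,0,0,0,0,0,0]]]'
python3 tv.py side 260 90 160 130 4 s6
```

```text
time_s: 15.3
tool_pos: [629.2, 112.3, 77.8]
eef_rot: [-0.001, 3.139, 0.001]
wrist_force: [0.9, 0.6, -1.3]
opening: 23.1
grip_force: 15.0
time_s: 15.63
tool_pos: [627.0, 111.6, 53.0]
eef_rot: [-0.0, -3.14, 0.0]
wrist_force: [0.4, -0.5, -0.9]
opening: 23.6
grip_force: 15.0
```

View pics/s6.png

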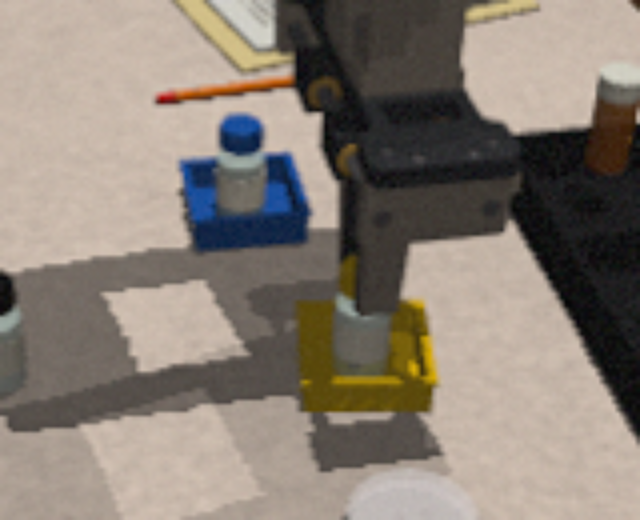

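Yellow is centred in its tray (foot at about crop (362,370)), a few mm above the floor.

```bash
python3 -m crank '[[[0,0,0,0,0,0.05,0],[0,0,0,0,0,0.025,0],[0,0,0,0,0,0,0],[0,0,0,0,0,0,0]]]'; python3 -m crank '[[[0,0,0,0,0,0.025,0],[0,0,0,0,0,0,0],[0,0,0,0,0,0,0]]]'
```

```text
time_s: 16.02
tool_pos: [628.0, 112.0, 51.0]
eef_rot: [-0.0, 3.141, 0.0]
wrist_force: [0.9, 0.2, -0.3]
opening: 23.3
grip_force: 15.0
time_s: 16.27
tool_pos: [627.8, 112.0, 49.6]
eef_rot: [0.0, -3.142, -0.0]
wrist_force: [-1.4, 0.7, -0.3]
opening: 23.7
grip_force: 15.0
```

```bash
python3 -m crank '[[[0,0,0,0,0,0.025,0],[0,0,0,0,0,0,0],[0,0,0,0,0,0,0]]]'
```

```text
time_s: 16.52
tool_pos: [628.5, 112.0, 49.3]
eef_rot: [-0.0, 3.14, 0.0]
wrist_force: [-1.2, -0.6, 5.5]
opening: 23.4
grip_force: 15.0
```

```bash
python3 -m crank '[[[0,0,0,0,0,0,0.5],[0,0,0,0,0,0,0.5],[0,0,0,0,0,0,0.5],[0,0,0,0,0,-0.4,0.5],[0,0,0,0,0,-0.95,0.5],[0,0,0,0,0,-0.95,0.6],[0,0,0,0.62,-0.6,0,0.6],[0,0,0,0.62,-0.6,0,0.6],[0,0,0,0.62,-0.6,0,0.6],[0,0,0,0.62,-0.6,0,0.6],[0,0,0,0.62,-0.6,0,0.6],[0,0,0,0.62,-0.6,0,0.6]]]'; python3 -m crank '[[[0,0,0,0.62,-0.6,0,0.6],[0,0,0,0,0,0,0.6],[0,0,0,0,0,0,0.6]]]';python3 w.py green 454 -57 54
```

```text
time_s: 17.52
tool_pos: [477.6, -32.8, 140.5]
eef_rot: [0.001, -3.142, 0.0]
wrist_force: [1.0, -0.6, 0.5]
opening: 55.2
grip_force: 0.0
time_s: 17.77
tool_pos: [453.4, -56.9, 140.7]
eef_rot: [0.004, 3.142, 0.0]
wrist_force: [-0.2, -0.2, 0.6]
opening: 54.9
grip_force: 0.0
t 17.7667 pos [453.4 -56.9 140.7] open 54.9 grip 0.0 q [-0.13  0.19  2.05  0.    0.9  -1.7 ]
[[-1.0, 0.002, 0.0], [0.002, 1.0, 0.0], [-0.0, 0.0, -1.0]]
expected px [317. 202.]
seen px [321. 203.] size [ 26  26 533] world [454.5 -53.6  54. ]
units to target xy [-0.028  0.082  0.   ]
```

```bash
python3 -m crank '[[[0,0,0,-0.03,0.09,0.8,0.6],[0,0,0,0,0,0.8,0.6],[0,0,0,0,0,0.5,0.6],[0,0,0,0,0,0.27,0.6],[0,0,0,0,0,0,0.6],[0,0,0,0,0,0,0],[0,0,0,0,0,0,0],[0,0,0,0,0,0,0],[0,0,0,0,0,0,0],[0,0,0,0,0,0,0],[0,0,0,0,0,0,0]]]'
```

```text
time_s: 18.73
tool_pos: [456.0, -52.5, 46.4]
eef_rot: [-0.0, 3.14, -0.0]
wrist_force: [0.3, 0.5, 3.1]
opening: 23.4
grip_force: 15.0
```

```bash
python3 -m crank '[[[0,0,0,0,0,-0.3,0],[0,0,0,0,0,-0.7,0],[0,0,0,0,0,-0.8,0],[0,0,0,0,0,-0.45,0],[0,0,0,-0.2,-0.29,0,0],[0,0,0,-0.4,-0.57,0,0],[0,0,0,-0.52,-0.74,0,0],[0,0,0,-0.52,-0.74,0,0],[0,0,0,-0.52,-0.74,0,0],[0,0,0,-0.52,-0.74,0,0],[0,0,0,-0.52,-0.74,0,0],[0,0,0,-0.34,-0.48,0,0]]]'
python3 -m crank '[[[0,0,0,-0.21,-0.3,0,0],[0,0,0,0,0,0.4,0],[0,0,0,0,0,0.7,0],[0,0,0,0,0,0.5,0],[0,0,0,0,0,0,0],[0,0,0,0,0,0,0]]]'
python3 tv.py side 320 250 200 150 4 s7
```

```text
time_s: 19.73
tool_pos: [598.5, -257.6, 134.6]
eef_rot: [0.001, 3.141, -0.001]
wrist_force: [-0.3, -0.2, -0.4]
opening: 23.3
grip_force: 15.0
time_s: 20.23
tool_pos: [604.4, -266.1, 70.0]
eef_rot: [-0.0, -3.138, -0.002]
wrist_force: [0.5, 0.6, 0.9]
opening: 23.7
grip_force: 15.0
```

View pics/s7.png

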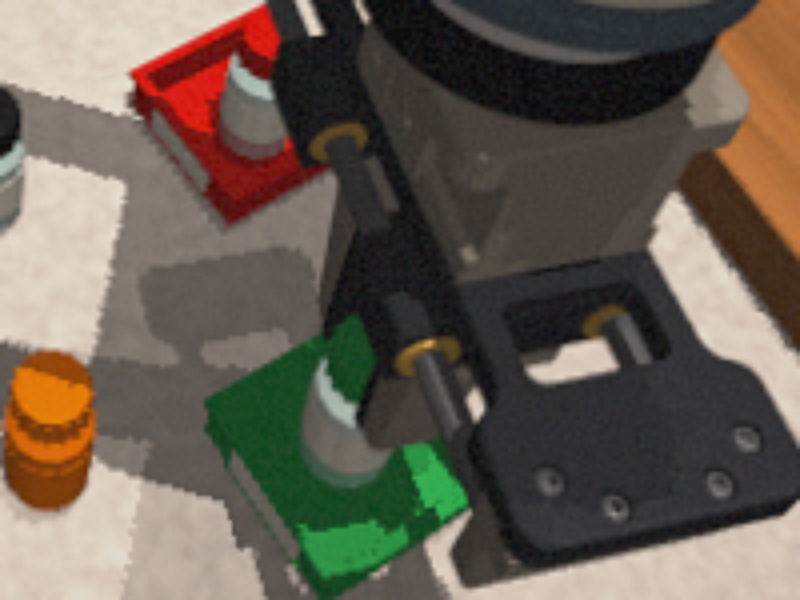

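Green's foot (crop (348,475)) is over the middle of the green tray, and the gripper body clears the red vial. I'll lower it.

```bash
python3 -m crank '[[[0,0,0,-0.03,0,0.25,0],[0,0,0,0,0,0.15,0],[0,0,0,0,0,0.06,0],[0,0,0,0,0,0.03,0],[0,0,0,0,0,0,0],[0,0,0,0,0,0,0]]]'; python3 -m crank '[[[0,0,0,0,0,0.025,0],[0,0,0,0,0,0,0],[0,0,0,0,0,0,0]]]'
```

```text
time_s: 20.78
tool_pos: [606.9, -266.0, 52.4]
eef_rot: [-0.001, 3.141, -0.0]
wrist_force: [-0.9, 0.0, 0.3]
opening: 23.4
grip_force: 15.0
time_s: 21.03
tool_pos: [606.8, -266.1, 51.3]
eef_rot: [-0.0, 3.141, -0.0]
wrist_force: [-0.4, 0.0, 0.7]
opening: 23.5
grip_force: 15.0
```

```bash
python3 -m crank '[[[0,0,0,0,0,0.03,0],[0,0,0,0,0,0,0],[0,0,0,0,0,0,0]]]'; python3 -m crank '[[[0,0,0,0,0,0.02,0],[0,0,0,0,0,0,0],[0,0,0,0,0,0,0]]]'
```

```text
time_s: 21.28
tool_pos: [606.7, -266.0, 49.9]
eef_rot: [0.0, -3.141, -0.0]
wrist_force: [-0.6, 0.4, -0.3]
opening: 23.2
grip_force: 15.0
time_s: 21.53
tool_pos: [606.9, -266.2, 49.4]
eef_rot: [-0.0, 3.141, -0.0]
wrist_force: [-1.7, -0.1, 1.9]
opening: 23.7
grip_force: 15.0
```

```bash
python3 -m crank '[[[0,0,0,0,0,0.015,0],[0,0,0,0,0,0,0],[0,0,0,0,0,0,0]]]' && python3 -m crank '[[[0,0,0,0,0,0,0.5],[0,0,0,0,0,0,0.5],[0,0,0,0,0,0,0.5],[0,0,0,0,0,-0.4,0.5],[0,0,0,0,0,-0.95,0.5],[0,0,0,0,0,-0.95,0.6],[0,0,0,0,0,-0.95,0.6],[0,0,0,0.7,0,-0.6,0.6],[0,0,0,0.7,0,-0.6,0.6],[0,0,0,0.7,0,-0.6,0.6],[0,0,0,0.7,0,0,0.6],[0,0,0,0.7,0,0,0.6]]]'
python3 -m crank '[[[0,0,0,0.6,0,0,0.6],[0,0,0,0.3,0,0,0.6],[0,0,0,0,0,0,0.6],[0,0,0,0,0,0,0.6]]]'
python3 tv.py side 0 0 640 400 1 s8;python3 tv.py scene 150 80 320 240 2 c8
```

```text
time_s: 21.78
tool_pos: [607.3, -266.3, 49.3]
eef_rot: [-0.0, 3.14, -0.001]
wrist_force: [-1.4, 0.4, 6.6]
opening: 23.5
grip_force: 15.0
time_s: 22.78
tool_pos: [466.1, -266.3, 252.1]
eef_rot: [-0.001, 3.139, -0.002]
wrist_force: [0.2, 0.0, -0.6]
opening: 54.9
grip_force: 0.0
time_s: 23.12
tool_pos: [431.2, -266.3, 250.8]
eef_rot: [0.001, 3.141, -0.0]
wrist_force: [0.3, -0.2, -0.3]
opening: 55.0
grip_force: 0.0
```

View pics/s8.png

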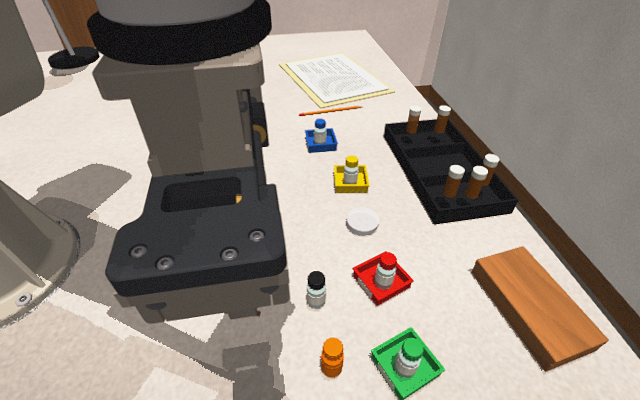

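View pics/c8.png

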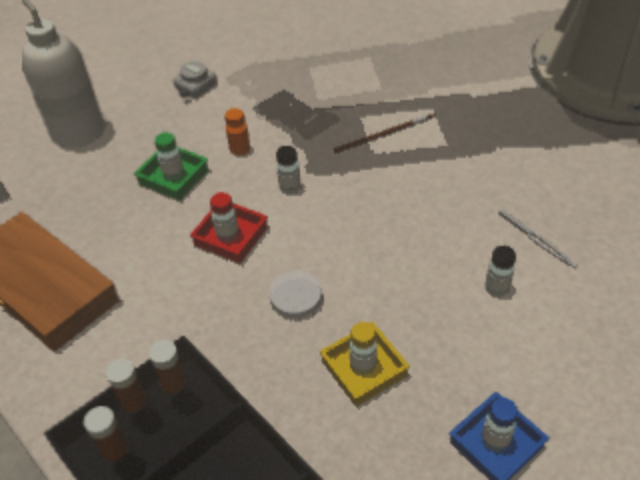

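Both views show the four vials upright, each in its own tray: green (408,358), red (385,272), yellow (351,170) and blue (320,132) in the side view. The black and orange vials have not moved, so I'll hand in.

```bash
python3 -c "
from plant import bot
print(bot.sign_off())"
```

```text
the job is handed in; nothing more can be done
None
```

The job is handed in: the red, blue, yellow and green vials each stand upright on the floor of their own tray, and the black and orange vials were left where they were; the arm finished at about 23 s of the 99 s allowed.

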